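Start the ink mixer: three keys in order

TASK

Start up the ink mixer at its white console: with the fingertips, gently push the blue key (extractor) fully in, then the yellow key (turntable), then the green key (stirrer), so that each stays down. Do not press any key out of turn, leave the red heater key out, and do not move the jar, the tub or the spatula.

Things in the scene. Friction and masses are not known exactly. Their poses are not given: they have to be found in the camera images.
- console: White control console of the ink mixer, a fixed box 170 (its x) x 310 (its y) x 60 mm high with the four keys in a row along its y axis, 42 mm towards -x from its centre line (the robot's side), 66 mm apart, in an order that varies. Origin: centre of its underside, on the bench.
- blue_key_top (a point): Centre of the top face of the blue extractor key: a round blue push cap 36 mm across, standing out of a black collar 48 mm across that rises 12 mm from the console's top. The top face is 26 mm above the console's top when the key is out, 18 mm when it is fully in. z up.
- blue_switch: The blue switch: black collar, 48 mm across and 12 mm high, with the blue key in it, fixed on the console. Origin: centre of the collar's underside, on the console's top. It should not be pressed with more than 25 N.
- blue_key (a joint): How far the blue key is pushed in (down), m: 0 out, 0.008 fully home at a hard stop. Resists with about 2.5 N of friction (a little more when pushed fast), has no spring and stays wherever it is left; it starts out at 0.
- yellow_key_top (a point): Centre of the top face of the yellow turntable key: a round yellow push cap 36 mm across, standing out of a black collar 48 mm across that rises 12 mm from the console's top. The top face is 26 mm above the console's top when the key is out, 18 mm when it is fully in. z up.
- yellow_switch: The yellow switch: black collar, 48 mm across and 12 mm high, with the yellow key in it, fixed on the console. Origin: centre of the collar's underside, on the console's top. It should not be pressed with more than 25 N.
- yellow_key (a joint): How far the yellow key is pushed in (down), m: 0 out, 0.008 fully home at a hard stop. Resists with about 2.5 N of friction (a little more when pushed fast), has no spring and stays wherever it is left; it starts out at 0.
- green_key_top (a point): Centre of the top face of the green stirrer key: a round green push cap 36 mm across, standing out of a black collar 48 mm across that rises 12 mm from the console's top. The top face is 26 mm above the console's top when the key is out, 18 mm when it is fully in. z up.
- green_switch: The green switch: black collar, 48 mm across and 12 mm high, with the green key in it, fixed on the console. Origin: centre of the collar's underside, on the console's top. It should not be pressed with more than 25 N.
- green_key (a joint): How far the green key is pushed in (down), m: 0 out, 0.008 fully home at a hard stop. Resists with about 2.5 N of friction (a little more when pushed fast), has no spring and stays wherever it is left; it starts out at 0.
- red_key_top (a point): Centre of the top face of the red heater key: a round red push cap 36 mm across, standing out of a black collar 48 mm across that rises 12 mm from the console's top. The top face is 26 mm above the console's top when the key is out, 18 mm when it is fully in. z up.
- red_switch: The red switch: black collar, 48 mm across and 12 mm high, with the red key in it, fixed on the console. Origin: centre of the collar's underside, on the console's top. It should not be pressed with more than 25 N.
- red_key (a joint): How far the red key is pushed in (down), m: 0 out, 0.008 fully home at a hard stop. Resists with about 2.5 N of friction (a little more when pushed fast), has no spring and stays wherever it is left; it starts out at 0.
- jar: Small orange sample jar with a white screw cap, 38 mm across, 52 mm high, loose, standing on the rear (+x) half of the console's top. Origin: centre of its underside.
- tub: Pink ink tub with a red-rimmed orange lid, 104 mm across, 90 mm high, loose on the bench beyond the console's +y end. Origin: centre of its underside. Well clear of the work stand, fixed, a white bench scale with a clear cup on it at the right (-y) edge of the bench (155 mm high in all) and the mixer, a pail on a blue base, in the far left corner (215 mm high).
- spatula: Ink spatula with a wooden handle and steel blade, 200 mm long, loose, lying on the bench behind (+x of) the console, roughly parallel to it. Its x axis runs along it from handle to blade; origin near its middle, on the bench.
There are look-alikes about, which are no part of the job. Of the things that look like the spatula, take the one that is farthest to the robot's right at the start. There is more than one size of the jar; the one meant has the size given above.

How it is judged:
By the outcome, as a careful person would: the job done as asked, in the order asked, and still so for the second after the job is handed in, with the robot touching nothing.
It also fails if it takes over 48 s, if anything falls off the work surface, if the arm or the gripper's body presses on something with over 40 N, if the wrist force passes 120 N, or if a joint passes its speed limit or range.

ROBOT

A 7-joint arm with a two-finger parallel gripper is mounted at the origin on the work surface. World frame = base frame: x ahead of the robot, y to its left, z up, the work surface at z = 0. Lengths are in m, angles in rad, forces in N, time in s.
With the tool pointing down it reaches from about 0.4 to 0.85 m from the base axis. Payload 10.4 kg.
Tool frame: the origin (TCP) lies between the finger pads; the fingertips stand ahead of it and the grasp point (between the pads) lies 5 mm behind it (manip.tip_extent is the z of the fingertips in the tool frame, in m); z points along the fingers, y is the line along which they close (so a half turn about z gives the same grasp; the last joint's range is limited). The gripper opens to 85 mm and grips with 20 to 120 N. Pads are 22 mm wide; open, the fingers measure 114 mm over their backs; the gripper's body (76 mm by 85 mm) begins 54 mm behind the grasp point. The pads swing forward as they close: fully open they stand 13 mm farther back than shut.
Start: joints at [1.142, 0.332, -0.065, 1.46, 0.022, 1.35, -0.088], TCP at [0.247, -0.574, 0.245] pointing down, gripper open.
Joint ranges: [-2.6, 2.6], [-0.5, 2.12], [-1.47, 1.34], [0.16, 2.42], [-1.27, 4.41], [0.06, 2.06], [-2.6, 2.6]. Speed limits (rad/s): [2.22, 2.22, 2.79, 2.79, 3.14, 3.14, 3.14].

INTERFACE

Orientations are given as a unit quaternion [x, y, z, w].
In Python, from workcell import status, viewer, manip gives the robot as it stands.
- The arm moves only by the tool play_rows, never from a script. Its argument "plan" is one flat list of numbers, 7 for each row, row after row: the turn, a rotation vector about the tool's x, y, z in degrees, then the shift along the tool's x, y, z in m, then the opening, from 0 (shut) to 1 (fully open). In form: [ax, ay, az, dx, dy, dz, grip, ax, ay, az, dx, dy, dz, grip, ...]. A call has 1 to 20 rows; each row is the pose to reach, as a shift and turn from the pose commanded when the call began, along the tool's axes at that moment; what a row does not reach only later rows make up. A row lasts 1/8 s, in which the tool goes at most 62.5 mm and 10.7 degrees, less where a joint would pass 70% of its speed; a pose out of reach is approached as far as the arm can. A call with a gripper value outside its range is refused whole. The fingers move at their own pace and stop on an object; "squeeze" is the grip in N (left out, the last holds). Time passes only in rows, so rows that repeat a pose let the fingers close. It gives the time, the measured TCP pose, the force, the opening and the grip force at its end, in the units of the state.
- status.get_obs(): the state, without advancing time (a new reading comes with each control period).
- viewer.camera(name): name is "side" or "top" or "wrist"; returns the picture (420x560x3 uint8, red, green, blue); there is no depth.
- viewer.camera_model(name): a dict with "fx", "fy", "cx", "cy" (pixels), "R" (3x3) and "t" (3): a world point X has camera coordinates R X + t. Camera axes: x right, y down, z forward; pixel columns grow to the right and rows downward; lengths in m; the calibration is good to about 2 mm. A picture is of the moment at which its call begins: read the wrist's pose just before it. camera_model takes no time and is no camera call; for the wrist camera it gives the pose at the moment of the call.
- manip.hand_in(): hands the job in; it is judged then, once.
The state is a dict: "clock": time; "joint_pos": joint angles; "joint_velocities": joint speeds; "tau": joint torques, N m; "position": TCP position; "ee_rot": TCP orientation; "ft_force": force on the tool from outside, world axes, zero at the start; "torque": the same for the moment, N m; "grip_width": opening from 0.0 (shut) to 1.0 (fully open); "grasp_force": force on a finger pad.
Only numpy, scipy, OpenCV 4.12 (cv2) and the standard library are available. Lean on these libraries where they do the work, as an engineer would, in place of code of your own. Each camera call takes 0.05 s, during which the arm holds its last target. There are 200 camera calls.

## Working session

There is one attempt and no reset: what is moved stays moved. The work goes in short steps, Python scripts to look and compute and a tool call to move; the robot and the scene stay as the last step left them, time stands still between calls to the robot, and variables do not carry over. Pictures are saved under pics/ and viewed, at most 10 in all, crops included, and the job is handed in when it is done.

Besides the shell and the picture viewer there is one more tool, called after ">>>" as name(argument=value, ...) on one line, values as JSON. play_rows: Moves the arm, as the interface text tells. Its arguments: {"type":"object","properties":{"plan":{"type":"array","items":{"type":"number"}},"squeeze":{"type":"number"}},"required":["plan"]}

```bash
mkdir -p pics; python3 - <<'E'
from workcell import status, viewer, manip
import cv2
o=status.get_obs();print({k:o[k] for k in("clock","position","ee_rot","ft_force","grip_width")},manip.tip_extent)
for n in("top","side"):
    im=viewer.camera(n);cv2.imwrite(f"pics/{n}0.png",im[...,::-1])
    m=viewer.camera_model(n);print(n,m)
E
```

```text
{'clock': 0.0, 'position': array([ 0.2466017 , -0.57390444,  0.24450715]), 'ee_rot': array([ 9.79479521e-01,  2.01542404e-01, -1.73812180e-04, -7.05483997e-04]), 'ft_force': array([ 0.18480225, -0.85773361, -0.57749934]), 'grip_width': 0.9975699473717559} 0.014
top {'fx': 504.3918030912017, 'fy': 504.3918030912017, 'cx': 281.14673411979334, 'cy': 202.70177529744603, 'R': array([[ 0.06715036, -0.99773563, -0.00379926],
       [-0.97606547, -0.06490151, -0.20756683],
       [ 0.20685024,  0.01764652, -0.97821346]]), 't': array([0.0918583 , 0.54134801, 1.05174137])}
side {'fx': 383.6805106468159, 'fy': 383.6805106468159, 'cx': 280.36395664317706, 'cy': 209.34219964717062, 'R': array([[-0.81496981, -0.57924187, -0.01740845],
       [-0.43167597,  0.62684444, -0.6486308 ],
       [ 0.38662651, -0.52109971, -0.76090409]]), 't': array([0.51029918, 0.22031346, 0.6335892 ])}
```

View pics/top0.png

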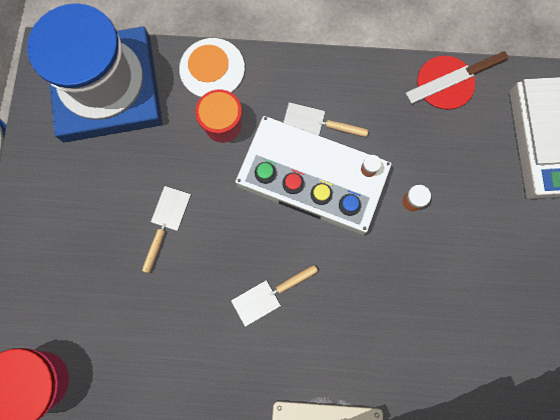

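View pics/side0.png

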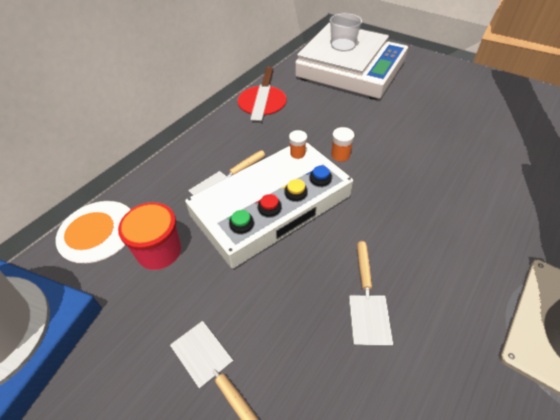

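The top view shows one white console with keys green (264,171), red (293,182), yellow (321,193) and blue (350,204). The jar is on its rear edge at (371,165), the tub at (219,112) and the spatula behind at (325,122). 
Possible mix-ups:
- Blue: the key, or the mixer lid (73,45).
- Yellow and green: the keys only; the green scale display is at (553,180).
- Red: the heater key (293,182), the plate (446,82), or the red lid (20,385).

I choose the three caps in the console's row.

```bash
cat > h.py <<'E'
import numpy as np, cv2
from workcell import status, viewer, manip
from scipy.spatial.transform import Rotation as Ro
HUE={"green":(40,85),"yellow":(20,35),"blue":(100,130)}
def ray(m,u,v):
    R,t=np.array(m["R"]),np.array(m["t"])
    d=R.T@np.array([(u-m["cx"])/m["fx"],(v-m["cy"])/m["fy"],1]); return -R.T@t,d
def onplane(m,u,v,z):
    c,d=ray(m,u,v); return c+d*(z-c[2])/d[2]
def tri(r1,r2):
    A=np.zeros((3,3));b=np.zeros(3)
    for c,d in(r1,r2):
        d=d/np.linalg.norm(d);P=np.eye(3)-np.outer(d,d);A+=P;b+=P@c
    return np.linalg.solve(A,b)
def find(im,col,box):
    h=cv2.cvtColor(im,cv2.COLOR_RGB2HSV);lo,hi=HUE[col]
    k=cv2.inRange(h,(lo,110,90),(hi,255,255))
    x0,y0,x1,y1=box;z=np.zeros_like(k);z[y0:y1,x0:x1]=k[y0:y1,x0:x1]
    n,_,s,c=cv2.connectedComponentsWithStats(z);i=1+np.argmax(s[1:,4]);return c[i],s[i]
def toolshift(p,o):
    return Ro.from_quat(o["ee_rot"]).inv().apply(np.array(p)-o["position"])
E
python3 - <<'E'
from h import *
np.set_printoptions(precision=4,suppress=True)
T=cv2.imread("pics/top0.png")[...,::-1];S=cv2.imread("pics/side0.png")[...,::-1]
mt,ms=viewer.camera_model("top"),viewer.camera_model("side");o=status.get_obs();P={}
for c in HUE:
    a,sa=find(T,c,(235,115,395,235));b,sb=find(S,c,(185,140,355,255))
    P[c]=onplane(mt,*a,.084);q=onplane(ms,*b,.084)
    print(c,a,sa[4],b,sb[4],P[c],q,tri(ray(mt,*a),ray(ms,*b)),"shift",toolshift(P[c],o))
d=P["green"]-P["blue"];print("row",np.linalg.norm(d)," dir deg",np.degrees(np.arctan2(d[1],d[0])),Ro.from_quat(o["ee_rot"]).as_matrix())
cv2.imwrite("pics/crop.png",cv2.resize(T[100:240,225:445],None,fx=3,fy=3)[...,::-1])
E
```

```text
green [264.4483 170.2906] 203 [240.0928 217.7637] 237 [0.5977 0.1683 0.084 ] [0.595  0.1701 0.084 ] [0.598  0.1682 0.0803] shift [ 0.6157 -0.5432  0.1612]
yellow [321.2108 191.9686] 223 [295.4097 186.511 ] 227 [0.5576 0.0428 0.084 ] [0.5553 0.0457 0.084 ] [0.5581 0.0424 0.0798] shift [ 0.5292 -0.4437  0.1611]
blue [350.2646 202.8475] 223 [320.5215 172.1022] 186 [ 0.5378 -0.0205  0.084 ] [ 0.5357 -0.0173  0.084 ] [ 0.5383 -0.0211  0.0798] shift [ 0.4861 -0.3934  0.1611]
row 0.19808318022437055  dir deg 72.38868373156767 [[ 0.9188  0.3948 -0.0005]
 [ 0.3948 -0.9188  0.0011]
 [-0.0001 -0.0012 -1.    ]]
```

View pics/crop.png

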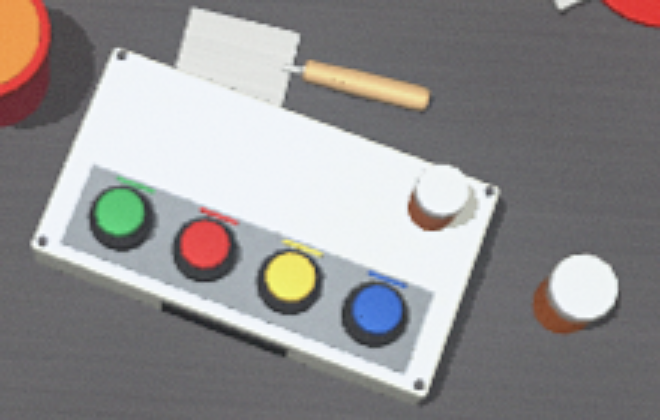

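The crop confirms one switch row, with the blue cap at the right end, then yellow, red and green. Row spacing checks out at 198 mm = 3×66. Going above the blue key with the fingers shut.

>>> play_rows(plan=[0,0,0,0.06,-0.048,0,0,0,0,0,0.1,-0.08,0,0,0,0,0,0.14,-0.112,0,0,0,0,0,0.18,-0.145,0,0,0,0,0,0.22,-0.178,0,0,0,0,0,0.26,-0.21,0,0,0,0,0,0.3,-0.243,0,0,0,0,0,0.34,-0.275,0,0,0,0,0,0.38,-0.308,0.02,0,0,0,0,0.42,-0.34,0.04,0,0,0,0,0.45,-0.365,0.06,0,0,0,0,0.475,-0.385,0.08,0,0,0,0,0.486,-0.393,0.09,0,0,0,0,0.486,-0.393,0.1,0,0,0,0,0.486,-0.393,0.1,0,0,0,0,0.486,-0.393,0.1,0], squeeze=20)

```text
clock: 2.1
position: [0.5381, -0.0227, 0.1459]
ee_rot: [0.98, 0.201, 0.0, 0.0]
ft_force: [0.7, -0.1, 0.3]
grip_width: -0.001
grasp_force: 0.0
```

```bash
python3 - <<'E'
from h import *
np.set_printoptions(precision=4,suppress=True)
o=status.get_obs();m=viewer.camera_model("wrist");im=viewer.camera("wrist")
print(o["clock"],o["position"],o["ee_rot"],o["ft_force"],o["grip_width"])
for c in HUE:
    try:
        a,s=find(im,c,(0,0,560,420));p=onplane(m,*a,.086);print(c,a,s,p,toolshift(p,o))
    except Exception as e: print(c,e)
cv2.imwrite("pics/w1.png",im[...,::-1])
cv2.imwrite("pics/s1.png",viewer.camera("side")[...,::-1])
E
```

```text
2.1 [ 0.5381 -0.0227  0.1459] [0.9797 0.2006 0.0002 0.0004] [ 0.693  -0.0954  0.329 ] -0.0009707695434164207
green [19.8021 26.0342] [   0    0   44   55 2107] [0.5959 0.1601 0.086 ] [ 0.1249 -0.1454  0.0598]
yellow [200.3946 169.6864] [ 173  143   55   55 2344] [0.5582 0.0391 0.086 ] [ 0.0427 -0.0489  0.0599]
blue [275.7319 229.3772] [ 251  207   50   44 1742] [ 0.5392 -0.0225  0.086 ] [0.001  0.0002 0.0599]
```

View pics/w1.png

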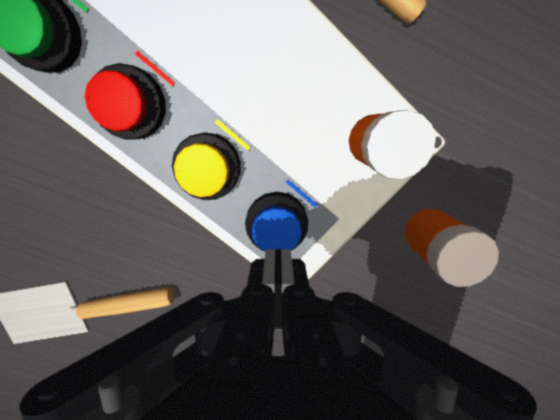

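Fingers are shut with the tips directly above the blue cap (276,229); yellow is at (200,170). Descending to contact and beginning to push gently.

>>> play_rows(plan=[0,0,0,0,0,0.02,0,0,0,0,0,0,0.034,0,0,0,0,0,0,0.04,0,0,0,0,0,0,0.042,0,0,0,0,0,0,0.044,0,0,0,0,0,0,0.046,0,0,0,0,0,0,0.047,0,0,0,0,0,0,0.048,0,0,0,0,0,0,0.048,0])

```text
clock: 3.32
position: [0.5384, -0.0213, 0.0975]
ee_rot: [0.979, 0.202, 0.0, 0.0]
ft_force: [0.9, -0.7, 3.1]
grip_width: -0.001
grasp_force: 0.7
```

>>> play_rows(plan=[0,0,0,0,0,0.001,0,0,0,0,0,0,0.002,0,0,0,0,0,0,0.003,0,0,0,0,0,0,0.004,0,0,0,0,0,0,0.005,0,0,0,0,0,0,0.005,0])

```text
clock: 4.08
position: [0.538, -0.0213, 0.0922]
ee_rot: [0.979, 0.202, -0.0, -0.0]
ft_force: [1.0, -0.3, 1.7]
grip_width: 0.001
grasp_force: 0.9
```

>>> play_rows(plan=[0,0,0,0,0,0.0005,0,0,0,0,0,0,0.001,0,0,0,0,0,0,0.001,0])

```text
clock: 4.45
position: [0.5381, -0.0213, 0.0921]
ee_rot: [0.979, 0.202, -0.0, 0.0]
ft_force: [-2.6, -0.5, 11.8]
grip_width: -0.001
grasp_force: 5.8
```

Blue is at its hard stop (11.8 N, z at 0.092 as expected). Lifting and moving to yellow.

>>> play_rows(plan=[0,0,0,0,0,-0.02,0,0,0,0,0,0,-0.045,0,0,0,0,0.02,-0.023,-0.045,0,0,0,0,0.043,-0.05,-0.045,0,0,0,0,0.043,-0.05,-0.045,0,0,0,0,0.043,-0.05,-0.025,0,0,0,0,0.043,-0.05,-0.014,0,0,0,0,0.043,-0.05,-0.012,0,0,0,0,0.043,-0.05,-0.01,0,0,0,0,0.043,-0.05,-0.008,0,0,0,0,0.043,-0.05,-0.007,0,0,0,0,0.043,-0.05,-0.006,0,0,0,0,0.043,-0.05,-0.005,0,0,0,0,0.043,-0.05,-0.004,0,0,0,0,0.043,-0.05,-0.003,0,0,0,0,0.043,-0.05,-0.003,0])

```text
clock: 6.45
position: [0.558, 0.0416, 0.0942]
ee_rot: [0.979, 0.202, 0.0, -0.0]
ft_force: [1.5, -0.5, 1.2]
grip_width: -0.001
grasp_force: 0.7
```

```bash
python3 - <<'E'
from h import *
im=viewer.camera("wrist");cv2.imwrite("pics/w2.png",im[...,::-1])
E
```

```text
(no output)
```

View pics/w2.png

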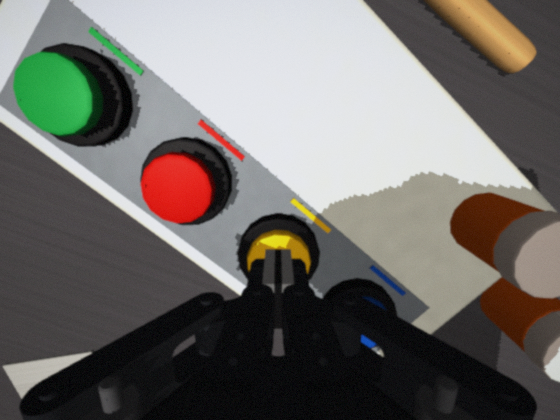

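The tips are on the yellow cap (278,250) and it is going in. Red (177,188) stands clear. Pushing the rest of the way.

>>> play_rows(plan=[0,0,0,0,0,0.001,0,0,0,0,0,0,0.002,0,0,0,0,0,0,0.0025,0,0,0,0,0,0,0.003,0,0,0,0,0,0,0.003,0])

```text
clock: 7.12
position: [0.5579, 0.0417, 0.092]
ee_rot: [0.979, 0.202, 0.0, 0.0]
ft_force: [-3.1, -0.9, 11.5]
grip_width: 0.0
grasp_force: 5.5
```

Yellow is home (11.5 N). Going over red, raised well clear, to green.

>>> play_rows(plan=[0,0,0,0,0,-0.02,0,0,0,0,0,0,-0.05,0,0,0,0,0.025,-0.029,-0.05,0,0,0,0,0.055,-0.063,-0.05,0,0,0,0,0.086,-0.1,-0.05,0,0,0,0,0.086,-0.1,-0.05,0,0,0,0,0.086,-0.1,-0.025,0,0,0,0,0.086,-0.1,-0.014,0,0,0,0,0.086,-0.1,-0.012,0,0,0,0,0.086,-0.1,-0.01,0,0,0,0,0.086,-0.1,-0.008,0,0,0,0,0.086,-0.1,-0.007,0,0,0,0,0.086,-0.1,-0.006,0,0,0,0,0.086,-0.1,-0.005,0,0,0,0,0.086,-0.1,-0.004,0,0,0,0,0.086,-0.1,-0.003,0,0,0,0,0.086,-0.1,-0.003,0])

```text
clock: 9.25
position: [0.5974, 0.1674, 0.0942]
ee_rot: [0.979, 0.202, -0.0, 0.0]
ft_force: [0.9, -0.5, 2.7]
grip_width: 0.002
grasp_force: 0.9
```

>>> play_rows(plan=[0,0,0,0,0,0.001,0,0,0,0,0,0,0.002,0,0,0,0,0,0,0.0025,0,0,0,0,0,0,0.003,0,0,0,0,0,0,0.003,0])

```text
clock: 9.88
position: [0.5975, 0.1675, 0.0921]
ee_rot: [0.979, 0.202, 0.0, 0.0]
ft_force: [-2.9, -1.3, 9.6]
grip_width: -0.0
grasp_force: 5.2
```

Green is home. Retreating up and back, away from the console, then checking.

>>> play_rows(plan=[0,0,0,0,0,-0.02,0,0,0,0,0,0,-0.06,0,0,0,0,0,0,-0.12,0,0,0,0,-0.04,0.02,-0.15,0,0,0,0,-0.08,0.04,-0.15,0,0,0,0,-0.12,0.06,-0.15,0,0,0,0,-0.12,0.06,-0.15,0,0,0,0,-0.12,0.06,-0.15,0])

```text
clock: 10.88
position: [0.511, 0.0655, 0.242]
ee_rot: [0.979, 0.202, 0.0, 0.0]
ft_force: [0.8, 0.0, -0.1]
grip_width: 0.001
grasp_force: 0.0
```

```bash
python3 - <<'E'
from h import *
o=status.get_obs();print(o["clock"],o["position"],o["ft_force"])
S0=cv2.imread("pics/side0.png");S=viewer.camera("side")[...,::-1]
f=lambda a:cv2.resize(a[120:260,90:370],None,fx=2.8,fy=2.1)
cv2.imwrite("pics/cmp.png",np.vstack([f(S0),f(S)]))
E
```

```text
10.875 [0.51097681 0.0655101  0.24203632] [ 0.82969504  0.03255117 -0.14046155]
```

View pics/cmp.png

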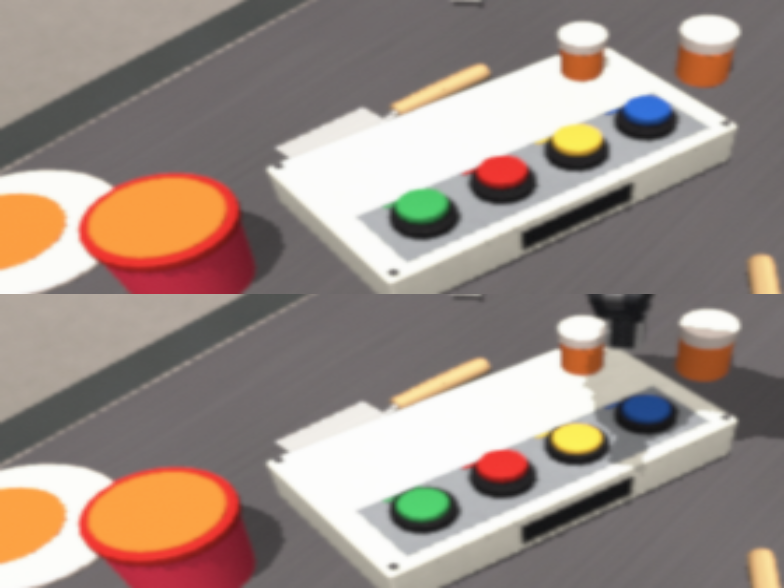

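Before and after: blue (645,410), yellow (577,440) and green (421,505) are sunk. Red (502,467) is still out, and the jar, tub and spatula have not moved. The arm is clear.

```bash
python3 -c "
from workcell import manip;print(manip.hand_in())"
```

```text
the job is handed in; nothing more can be done
None
```

I pushed the blue, yellow and green keys fully in, in that order, with at most about 12 N at each final reading. I left the red key out, didn't move the jar, tub or spatula, and handed the job in at about 11 s.

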